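Hold the pepper mill over the bowl

ROBOT

A 7-joint arm with a two-finger parallel gripper is mounted at the origin on a cart in front of the work surface, level with it; the furniture and walls round the work are solid. World frame = base frame: x ahead of the robot, y to its left, z up, the work surface at z = 0. Lengths are in m, angles in rad, forces in N, time in s.
With the tool pointing down it reaches from about 0.4 to 0.875 m from the base axis. Payload 19.3 kg.
Tool frame: the origin (TCP) lies on the centre line of the jaws, within the pads' length; the fingertips stand 19 mm ahead of it and the grasp point (between the pads) is the TCP; z points along the fingers, y is the direction in which the jaws open and shut (so a half turn about z gives the same grasp; the last joint's range is limited). The gripper opens to 85 mm and grips with 20 to 120 N. Pads are 22 mm wide; open, the fingers measure 114 mm over their backs; the gripper's body (76 mm by 85 mm) begins 54 mm behind the grasp point. The pads swing forward as they close: fully open they stand 13 mm farther back than shut.
Start: joints at [-1.406, 0.521, -0.036, 1.599, 0.021, 1.021, -0.113], TCP at [0.145, 0.608, 0.25] pointing down, gripper open.
Joint ranges: [-2.91, 2.91], [-0.3, 2.13], [-1.5, 1.42], [0.17, 2.43], [-1.26, 4.41], [0.16, 1.93], [-2.52, 2.52]. Speed limits (rad/s): [1.89, 1.89, 2.39, 2.39, 3.01, 3.01, 3.01].

INTERFACE

Orientations are given as a rotation vector (axis times angle).
In Python, from workcell import status, vision, sign_off gives the robot as it stands.
- The arm moves only by the tool carry_out, never from a script. Its arguments are lists of equal length, an entry for each row: "slide": the shift along the tool's x, y, z in m, a list of three; "turn": the turn, a rotation vector about the tool's x, y, z in rad, a list of three; "fingers": the opening, from 0 (shut) to 1 (fully open). A call has 1 to 20 rows; each row is the pose to reach, as a shift and turn from the pose commanded when the call began, along the tool's axes at that moment; what a row does not reach only later rows make up. A row lasts 1/8 s, in which the tool goes at most 62.5 mm and 10.7 degrees, less where a joint would pass 70% of its speed; a pose out of reach is approached as far as the arm can. A call with a gripper value outside its range is refused whole. The fingers move at their own pace and stop on an object; "squeeze" is the grip in N (left out, the last holds). Time passes only in rows, so rows that repeat a pose let the fingers close. It gives the time, the measured TCP pose, the force and the opening at its end, in the units of the state.
- status.read_state(): the state, without advancing time (a new reading comes with each control period).
- vision.snapshot(name): name is "side" or "top"; returns a dict with "image" (480x640x3 uint8, blue, green, red), "depth" (480x640 float32, m along the optical axis (not along the pixel's ray), 0 where there is no reading), "vertical_fov" (degrees; the focal length in pixels is half the picture's height over the tangent of half this angle, whatever the lens; pixels are square), "cx", "cy" (the principal point, pixels), "D" ([k1, k2, p1, p2, k3] as OpenCV has them; the pictures are not rectified), "view" (4x4, takes a point from world to camera coordinates). Camera axes: x right, y up, looking along -z (the intrinsics and any distortion apply to the point x, -y, -z); pixel columns grow to the right and rows downward; lengths in m; the calibration is good to about 2 mm. A picture is of the moment at which its call begins.
- sign_off(): hands the job in, once; it reports no verdict.
The state is a dict: "t": time; "q": joint angles; "joint_vel": joint speeds; "joint_torque": joint torques, N m; "tool_pos": TCP position; "orientation": TCP orientation; "force": force on the tool from outside, world axes, zero at the start; "ft_torque": the same for the moment, N m; "width": finger opening in m.
Only numpy, scipy, OpenCV 4.12 (cv2) and the standard library are available. Lean on these libraries where they do the work, as an engineer would, in place of code of your own. Each camera call takes 0.05 s, during which the arm holds its last target. There are 200 camera calls.

TASK

I am making a dressing and want to grind pepper into the bowl: pick up the brown wooden pepper mill, lift it over the row of jars, and hold it upright over the middle of the bowl with its foot about 2 cm above the rim. Do not let the mill touch the bowl at any time, and leave the bowl and the jars standing where they are. Finish still holding the mill there, motionless; do not put it down or let go.

Things in the scene. Friction and masses are not known exactly. Their poses are not given: they have to be found in the camera images.
- mill_mid (a point): centre (half-way up, on the axis) of the brown turned-wood pepper mill, which stands upright, loose, 58 mm across at the foot and 170 mm tall, 0.15 to 0.27 kg. The part to grip is its round head: about 50 mm across, from 38 mm to 74 mm above this point; a small metal button 12 mm wide tops it, 74 to 85 mm above this point. z is up along the mill; it is round, so its yaw does not matter.
- mill_foot (a point): centre of the underside of the pepper mill, 85 mm below mill_mid on its axis. The mill stands on one side (left or right) of the row of jars, the bowl on the other
- bowl_rim (a point): centre of the mouth, level with the rim, of the white flowered bowl, 130 mm across and 58 mm high, loose on the worktop; z is up. Keep the wrist clear of the extractor hood, whose underside hangs 0.58 m above the worktop over the far part of the stove on the left; coming from there, first draw back towards the robot. A tall crock of utensils stands at the far right, behind the work.
- herb_jar_mid (a point): centre (half-way up) of a spice jar with a red cap and green label, 45 mm across, 106 mm tall, standing loose in the row between mill and bowl. The row runs away from the robot along x, near y = 0; its four jars stand about 90 mm apart in any order
- green_jar_mid (a point): centre of a second spice jar with a red cap and green label, 45 mm across, 106 mm tall, in the row
- spice_jar_mid (a point): centre of a spice jar with a red cap and dark label, 45 mm across, 106 mm tall, in the row
- jam_jar_mid (a point): centre of the glass jar of red jam with a white cap, 72 mm across, 102 mm tall, in the row
Not all that is in view belongs to the job. What is shaped like the part that bears mill_mid but blue or pink is not meant.

How it is judged:
On the way:
1. the mill passes over the row of jars, its foot higher than their caps (height (world z) of mill_foot above 0.107 m and world y of mill_foot between -0.05 and 0.05 m and world x of mill_foot above 0.34 m), for 0.04 s.
At the end, for the whole second after the job is handed in: The fingers hold the mill, at rest and upright within 0.1 rad, its axis within 15 mm of the middle of the bowl and its foot 8 to 32 mm above the rim, clear of the bowl; no jar has moved 20 mm from its start, nor the bowl 15 mm (horizontal distance between mill_foot and bowl_rim below 0.015 m and z of mill_foot in the frame of bowl_rim between 0.008 and 0.032 m and angle between mill_mid's own z axis and vertical below 0.1 rad and contact force between the fingers and mill above 1 N and contact force between mill and bowl below 0.05 N and linear speed of each of mill, bowl below 0.01 m/s and angular speed of mill below 0.1 rad/s and distance of each of herb_jar_mid, jam_jar_mid, spice_jar_mid, green_jar_mid from where it was at the start of the episode below 0.02 m and distance of bowl_rim from where it was at the start of the episode below 0.015 m); the arm keeps its last pose, push and grip.
It fails at once if the mill touches the bowl (contact force between mill and bowl above 0.2 N).
It fails at once if a jar or the bowl is pushed or knocked away from its place (jars 20 mm, bowl 15 mm) (not (distance of each of herb_jar_mid, jam_jar_mid, spice_jar_mid, green_jar_mid from where it was at the start of the episode below 0.02 m and distance of bowl_rim from where it was at the start of the episode below 0.015 m)).
It also fails if it takes over 42 s, if anything falls off the work surface, if the arm or the gripper's body presses on something with over 40 N, if the wrist force passes 120 N, or if a joint passes its speed limit or range.

## Working session

There is one attempt and no reset: what is moved stays moved. The work goes in short steps, Python scripts to look and compute and a tool call to move; the robot and the scene stay as the last step left them, time stands still between calls to the robot, and variables do not carry over. Pictures are saved under pics/ and viewed, about 8 in all and at most 12, crops included, and the job is handed in when it is done.

Besides the shell and the picture viewer there is one more tool, called after "Emit:" as name(argument=value, ...) on one line, values as JSON. carry_out: Moves the arm, as the interface text tells. Its arguments: {"type":"object","properties":{"slide":{"type":"array"},"turn":{"type":"array"},"fingers":{"type":"array"},"squeeze":{"type":"number"}},"required":["slide","turn","fingers"]}

```bash
mkdir -p pics; cat > h.py <<'E'
import numpy as np, cv2
from workcell import status, vision, sign_off
def snap(n,save=None):
    s=vision.snapshot(n)
    if save: cv2.imwrite('pics/'+save,s['image'])
    return s
def K(s):
    f=240/np.tan(np.radians(s['vertical_fov'])/2)
    return np.array([[f,0,s['cx']],[0,f,s['cy']],[0,0,1]])
def rays(s,px):
    u=cv2.undistortPoints(np.float64(px).reshape(-1,1,2),K(s),np.float64(s['D'])).reshape(-1,2)
    d=np.c_[u[:,0],-u[:,1],-np.ones(len(u))]
    M=np.linalg.inv(s['view']); return M[:3,3], d@M[:3,:3].T
def onplane(s,px,z):
    o,d=rays(s,px); return o+d*((z-o[2])/d[:,2])[:,None]
def cloud(s,mask):
    v,u=np.nonzero(mask&(s['depth']>0)); o,d=rays(s,np.c_[u,v]); return o+d*s['depth'][v,u][:,None]
E
python3 - <<'E'
from h import *
for n in('top','side'):
    s=snap(n,n+'0.png'); M=np.linalg.inv(s['view']); print(n,M.round(3).tolist(),s['D'],s['vertical_fov'],(s['depth']>0).mean())
print(status.read_state())
E
```

```text
top [[-0.457, 0.835, -0.307, 0.227], [-0.889, -0.426, 0.166, 0.126], [0.008, 0.349, 0.937, 0.873], [0.0, 0.0, 0.0, 1.0]] [-0.1524726  0.         0.         0.         0.       ] 43.77718586046412 0.99595703125
side [[0.637, 0.551, -0.538, 0.077], [-0.771, 0.466, -0.434, -0.348], [0.011, 0.692, 0.722, 0.698], [0.0, 0.0, 0.0, 1.0]] [-0.04619551  0.          0.          0.          0.        ] 45.69266119609739 0.99603515625
{'t': 0.1, 'q': array([-1.40621362,  0.52195767, -0.03633082,  1.59991492,  0.02121505,
        1.02110724, -0.11279765]), 'joint_vel': array([-0.00124818,  0.00031562, -0.00111092, -0.0015898 ,  0.00071537,
       -0.00116591,  0.0009637 ]), 'joint_torque': array([ 3.15497869e-03, -9.28490710e+01,  1.98360197e+00, -3.70535731e+01,
        1.81411783e-02,  5.29303303e-03, -2.16707770e-05]), 'tool_pos': array([0.1453649 , 0.60758474, 0.24979413]), 'orientation': array([-3.67942592e-01, -3.11993389e+00,  1.57242679e-03]), 'force': array([-0.12808729,  0.51392572, -0.33991872]), 'ft_torque': array([ 0.00293017, -0.0190245 , -0.02348595]), 'width': 0.08571095264012671}
```

View pics/top0.png

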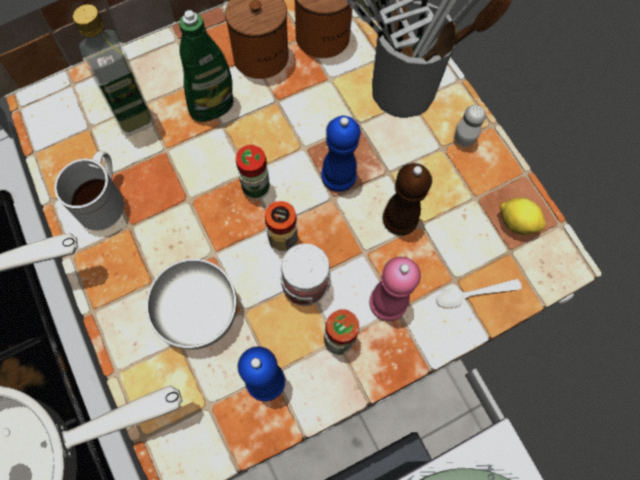

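View pics/side0.png

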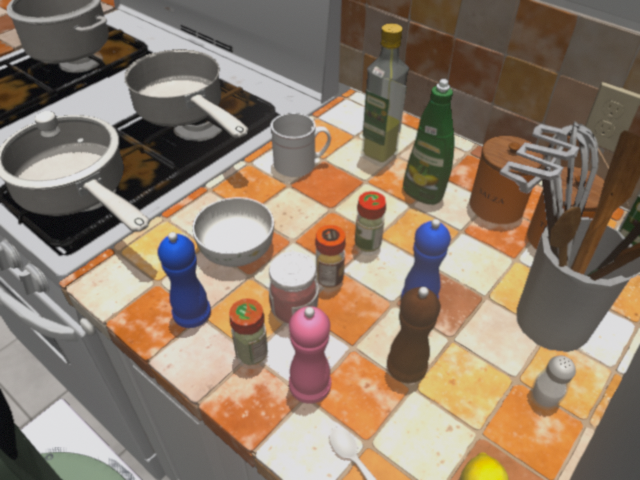

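The top view shows the brown mill with its head at about (412,182) and the bowl at (193,303). The jars are at (252,168), (281,222), (305,273) and (341,330). Blue and pink decoys stand near the mill, at (341,150), (395,285) and (262,372).

```bash
python3 - <<'E'
from h import *
B={'top':dict(mill=(380,160,435,240),bowl=(145,255,242,352),blue=(318,112,365,195),pink=(368,255,422,323),blue2=(235,345,290,403)),
   'side':dict(mill=(385,285,442,386),bowl=(190,192,278,270),blue=(405,218,452,300),pink=(285,305,335,405),blue2=(155,230,212,330))}
for n in B:
    s=snap(n); hsv=cv2.cvtColor(s['image'],cv2.COLOR_BGR2HSV).astype(int)
    for k,(a,b,c,d) in B[n].items():
        m=np.zeros((480,640),bool); m[b:d,a:c]=1
        P=cloud(s,m)
        if k=='bowl':
            P=P[(P[:,2]>.050)&(P[:,2]<.066)]
            r=P[:,:2]; 
            A=np.c_[2*r,np.ones(len(r))]; x=np.linalg.lstsq(A,(r**2).sum(1),rcond=None)[0]
            print(n,k,x[:2].round(4),'R',np.sqrt(x[2]+x[:2]@x[:2]).round(4),len(P),P[:,2].max())
        else:
            Q=P[(P[:,2]>.115)&(P[:,2]<.165)&(P[:,2]<.2)]
            # sphere-like head: fit sphere by least squares
            A=np.c_[2*Q,np.ones(len(Q))]; x=np.linalg.lstsq(A,(Q**2).sum(1),rcond=None)[0]
            print(n,k,'sph',x[:3].round(4),np.sqrt(x[3]+x[:3]@x[:3]).round(4),len(Q),'top',P[P[:,2]>.162].mean(0).round(4),P[:,2].max().round(3))
    if n=='top':
        for c,(u,v) in dict(j1=(252,156),j2=(281,212),jam=(306,262),j4=(342,322)).items(): print(c,onplane(s,[[u,v]],.104).round(3))
        m=np.zeros((480,640),bool); m[40:115,360:500]=1; P=cloud(s,m);P=P[P[:,2]>.05]; print('crock',P.min(0),P.max(0))
    m=np.ones((480,640),bool); P=cloud(s,m)
    P=P[(P[:,2]>.1)&(P[:,0]>.3)&(P[:,0]<.8)&(abs(P[:,1])<.4)]
    g={}
    for p in P:
        k=(int(p[0]//.05),int(p[1]//.05)); g[k]=max(g.get(k,0),p[2])
    if n=='top':print({(round(a*.05,2),round(b*.05,2)):round(float(z),2) for (a,b),z in sorted(g.items())})
E
```

```text
top mill sph [ 0.4918 -0.1731  0.1347] 0.0268 1139 top [ 0.4906 -0.1715  0.1693] 0.175
top bowl [0.4974 0.1748] R 0.0631 864 0.062173897323126726
top blue sph [ 0.6027 -0.1215  0.135 ] 0.026 1013 top [ 0.6007 -0.1196  0.1695] 0.173
top pink sph [ 0.3803 -0.0872  0.1345] 0.0265 1219 top [ 0.3792 -0.0858  0.1694] 0.173
top blue2 sph [0.3586 0.1285 0.1355] 0.0259 1280 top [0.3579 0.1284 0.1695] 0.174
j1 [[0.645 0.005 0.104]]
j2 [[0.545 0.006 0.104]]
jam [[0.463 0.008 0.104]]
j4 [[0.367 0.004 0.104]]
crock [ 0.55958332 -0.42437568  0.05003078] [ 0.74086085 -0.18494514  0.2944979 ]
{(0.3, -0.05): 0.11, (0.3, 0.0): 0.11, (0.3, 0.1): 0.16, (0.3, 0.15): 0.14, (0.35, -0.15): 0.16, (0.35, -0.1): 0.17, (0.35, -0.05): 0.11, (0.35, 0.0): 0.11, (0.35, 0.1): 0.17, (0.35, 0.15): 0.15, (0.35, 0.2): 0.11, (0.35, 0.25): 0.11, (0.35, 0.3): 0.11, (0.35, 0.35): 0.11, (0.4, -0.1): 0.15, (0.4, -0.05): 0.1, (0.4, 0.0): 0.1, (0.4, 0.35): 0.11, (0.45, -0.2): 0.17, (0.45, -0.15): 0.15, (0.45, -0.05): 0.11, (0.45, 0.0): 0.1, (0.5, -0.2): 0.16, (0.5, -0.15): 0.14, (0.5, -0.05): 0.11, (0.5, 0.0): 0.11, (0.55, -0.4
[... 545 characters left out ...]
0.65, 0.15): 0.48, (0.65, 0.2): 0.48, (0.65, 0.25): 0.11, (0.65, 0.3): 0.12, (0.65, 0.35): 0.12, (0.7, -0.4): 0.19, (0.7, -0.35): 0.19, (0.7, -0.3): 0.23, (0.7, -0.25): 0.25, (0.7, -0.2): 0.25, (0.75, -0.35): 0.16, (0.75, -0.3): 0.2, (0.75, -0.25): 0.22, (0.75, -0.05): 0.18, (0.75, 0.0): 0.19}
side mill sph [ 0.4918 -0.172   0.1354] 0.0265 1444 top [ 0.4892 -0.1729  0.1692] 0.174
side bowl [0.498  0.1741] R 0.0633 923 0.06257986169536112
side blue sph [ 0.5441 -0.1458  0.1591] 0.0568 1438 top [ 0.5415 -0.1487  0.169 ] 0.174
side pink sph [ 0.3815 -0.0868  0.1352] 0.0269 1552 top [ 0.379  -0.089   0.1692] 0.174
side blue2 sph [0.3592 0.1298 0.1354] 0.0269 1300 top [0.3575 0.1266 0.1687] 0.174
```

```bash
cat >> h.py <<'E'
from scipy.spatial.transform import Rotation as Ro
def plan(pts,Rg=None):
    st=status.read_state(); R=Ro.from_rotvec(st['orientation']); p=st['tool_pos']
    print('tcp',p.round(4),'t',st['t'])
    for x in pts: print(x,'->',R.inv().apply(np.array(x)-p).round(4))
    G=Ro.from_matrix(np.array([[-1,0,0],[0,1,0],[0,0,-1.]])) if Rg is None else Rg
    print('turn',(R.inv()*G).as_rotvec().round(4))
E
python3 - <<'E'
from h import *
plan([(.30,.42,.30),(.43,.25,.30),(.45,-.05,.30),(.491,-.173,.30),(.491,-.173,.137)])
for n in ('top','side'):
    s=snap(n); P=cloud(s,np.ones((480,640),bool)); v,u=np.nonzero(s['depth']>0)
    c=(P[:,2]>.2)&(P[:,0]>.3)&(P[:,1]<-.05)&(P[:,1]>-.35)&(P[:,0]<.9)
    i=np.argsort(P[c][:,0])[:200:20]; print(n,P[c][i].round(3).tolist())
    c=(P[:,2]>.35)&(P[:,0]>.3)&(P[:,0]<.9)&(P[:,1]>0)&(P[:,1]<.4); print(c.sum(),P[c][:5].round(2),u[c][:5],v[c][:5])
E
```

```text
tcp [0.1454 0.6077 0.25  ] t 0.2
(0.3, 0.42, 0.3) -> [-0.1941 -0.1466 -0.0499]
(0.43, 0.25, 0.3) -> [-0.36   -0.2817 -0.0498]
(0.45, -0.05, 0.3) -> [-0.4493 -0.5688 -0.0496]
(0.491, -0.173, 0.3) -> [-0.5177 -0.6789 -0.0496]
(0.491, -0.173, 0.137) -> [-0.5177 -0.6788  0.1134]
turn [-0.0007 -0.     -0.2347]
top [[0.588, -0.265, 0.265], [0.591, -0.268, 0.276], [0.593, -0.268, 0.255], [0.594, -0.269, 0.255], [0.597, -0.205, 0.292], [0.597, -0.347, 0.282], [0.598, -0.349, 0.278], [0.599, -0.212, 0.286], [0.599, -0.2, 0.292], [0.6, -0.197, 0.291]]
763 [[0.7  0.2  0.48]
 [0.69 0.2  0.48]
 [0.69 0.2  0.48]
 [0.69 0.2  0.48]
 [0.69 0.2  0.48]] [0 1 2 3 4] [0 0 0 0 0]
side [[0.587, -0.265, 0.261], [0.589, -0.266, 0.264], [0.59, -0.267, 0.269], [0.591, -0.269, 0.262], [0.591, -0.266, 0.27], [0.592, -0.269, 0.254], [0.592, -0.271, 0.278], [0.593, -0.268, 0.252], [0.593, -0.272, 0.286], [0.594, -0.272, 0.26]]
0 [] [] []
```

Emit:
carry_out(slide=[[-0.03, -0.02, -0.03], [-0.07, -0.05, -0.05], [-0.11, -0.08, -0.05], [-0.15, -0.11, -0.05], [-0.19, -0.145, -0.05], [-0.23, -0.18, -0.05], [-0.27, -0.21, -0.05], [-0.31, -0.24, -0.05], [-0.36, -0.28, -0.05], [-0.375, -0.33, -0.05], [-0.39, -0.38, -0.05], [-0.405, -0.43, -0.05], [-0.42, -0.48, -0.05], [-0.435, -0.53, -0.05], [-0.45, -0.57, -0.05], [-0.47, -0.61, -0.05], [-0.495, -0.65, -0.05], [-0.518, -0.679, -0.05], [-0.518, -0.679, -0.05], [-0.518, -0.679, -0.05]], turn=[[0, 0, 0], [0, 0, -0.05], [0, 0, -0.1], [0, 0, -0.15], [0, 0, -0.2], [0, 0, -0.235], [0, 0, -0.235], [0, 0, -0.235], [0, 0, -0.235], [0, 0, -0.235], [0, 0, -0.235], [0, 0, -0.235], [0, 0, -0.235], [0, 0, -0.235], [0, 0, -0.235], [0, 0, -0.235], [0, 0, -0.235], [0, 0, -0.235], [0, 0, -0.235], [0, 0, -0.235]], fingers=[1, 1, 1, 1, 1, 1, 1, 1, 1, 1, 1, 1, 1, 1, 1, 1, 1, 1, 1, 1], squeeze=50)

```text
t: 2.8
tool_pos: [0.491, -0.1726, 0.3001]
orientation: [0.0, -3.141, -0.001]
force: [0.4, 0.5, -0.1]
width: 0.0854
```

```bash
python3 - <<'E'
from h import *
plan([(.491,-.1725,.30),(.491,-.1725,.137)])
snap('side','side1.png'); print(status.read_state())
E
```

```text
tcp [ 0.491  -0.1726  0.3001] t 2.8
(0.491, -0.1725, 0.3) -> [0.     0.0001 0.0001]
(0.491, -0.1725, 0.137) -> [-0.      0.      0.1631]
turn [ 0.0003 -0.0004  0.0002]
{'t': 2.85, 'q': array([-0.04749656,  0.31335781,  0.34753368,  1.82608738, -0.12364887,
        1.02354088,  1.92071217]), 'joint_vel': array([-9.77888044e-03, -5.88465194e-03, -9.01383476e-04,  2.86894896e-03,
        4.01847880e-06,  8.47742661e-04,  1.21652731e-03]), 'joint_torque': array([ 1.13326024e+00, -6.60020900e+01,  6.46522567e+00, -3.70379341e+01,
        5.02851186e-02, -1.48521946e-02,  1.96877721e-02]), 'tool_pos': array([ 0.49102416, -0.17226814,  0.30025129]), 'orientation': array([ 1.47999850e-03, -3.14135122e+00, -6.64556990e-04]), 'force': array([ 0.28923009,  1.19202073, -0.34008979]), 'ft_torque': array([-0.02453784,  0.00325842,  0.00666522]), 'width': 0.08532538301356182}
```

View pics/side1.png

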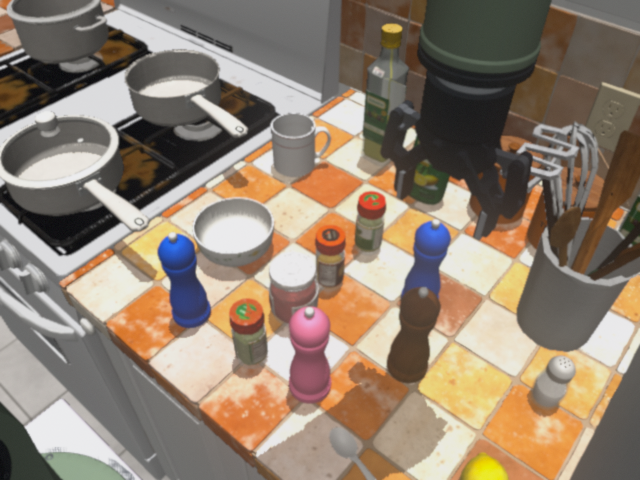

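The gripper hangs straight above the brown mill at (415,300), open and clear of the crock.

Emit:
carry_out(slide=[[0, 0, 0.03], [0, 0, 0.06], [0, 0, 0.09], [0, 0, 0.11], [0, 0, 0.125], [0, 0, 0.14], [0, 0, 0.155], [0, 0, 0.163], [0, 0, 0.163], [0, 0, 0.163]], turn=[[0, 0, 0], [0, 0, 0], [0, 0, 0], [0, 0, 0], [0, 0, 0], [0, 0, 0], [0, 0, 0], [0, 0, 0], [0, 0, 0], [0, 0, 0]], fingers=[1, 1, 1, 1, 1, 1, 1, 1, 1, 1])

```text
t: 4.1
tool_pos: [0.4914, -0.1732, 0.1377]
orientation: [-0.0, 3.141, -0.0]
force: [0.1, -0.3, -0.3]
width: 0.0851
```

```bash
python3 - <<'E'
from h import *
a=snap('side')['image']; b=snap('top')['image']
cv2.imwrite('pics/g.png',np.hstack([cv2.resize(a[200:420,300:540],(400,367)),cv2.resize(b[60:280,280:520],(400,367))]))
plan([])
E
```

```text
tcp [ 0.4915 -0.1731  0.1378] t 4.2
turn [-0.0002  0.0008  0.0001]
```

View pics/g.png

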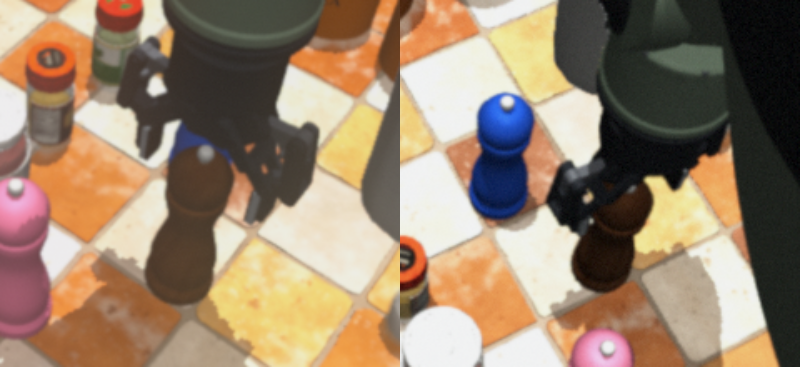

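The jaws straddle the brown head in both crops. Close.

Emit:
carry_out(slide=[[0, 0, 0], [0, 0, 0], [0, 0, 0], [0, 0, 0], [0, 0, 0], [0, 0, 0], [0, 0, 0], [0, 0, 0], [0, 0, 0], [0, 0, 0]], turn=[[0, 0, 0], [0, 0, 0], [0, 0, 0], [0, 0, 0], [0, 0, 0], [0, 0, 0], [0, 0, 0], [0, 0, 0], [0, 0, 0], [0, 0, 0]], fingers=[0.7, 0.6, 0.5, 0.4, 0.3, 0.2, 0.2, 0.2, 0.2, 0.2], squeeze=60)

```text
t: 5.45
tool_pos: [0.4917, -0.1729, 0.1379]
orientation: [-0.001, 3.14, 0.0]
force: [-0.3, 1.6, 11.7]
width: 0.0465
```

Emit:
carry_out(slide=[[0, 0, -0.01], [0, 0, -0.03], [0, 0, -0.05], [0, 0, -0.07], [0, 0, -0.09], [0, 0, -0.11], [0, 0, -0.13], [0, 0, -0.15], [0, 0, -0.163], [0, 0, -0.163], [0, 0, -0.163]], turn=[[0, 0, 0], [0, 0, 0], [0, 0, 0], [0, 0, 0], [0, 0, 0], [0, 0, 0], [0, 0, 0], [0, 0, 0], [0, 0, 0], [0, 0, 0], [0, 0, 0]], fingers=[0.2, 0.2, 0.2, 0.2, 0.2, 0.2, 0.2, 0.2, 0.2, 0.2, 0.2])

```text
t: 6.82
tool_pos: [0.4909, -0.1729, 0.2997]
orientation: [0.0, -3.141, -0.0]
force: [0.6, 0.6, -1.3]
width: 0.0461
```

```bash
python3 - <<'E'
from h import *
a=snap('side','a2.png')['image']; b=snap('top','b2.png')['image']
cv2.imwrite('pics/l.png',np.hstack([a[60:400,270:570],b[60:400,300:600]]))
plan([(.4975,.1745,.30),(.4975,.1745,.215)])
E
```

```text
tcp [ 0.4909 -0.173   0.2996] t 6.925
(0.4975, 0.1745, 0.3) -> [-6.600e-03  3.475e-01 -3.000e-04]
(0.4975, 0.1745, 0.215) -> [-0.0067  0.3475  0.0847]
turn [ 0.0001 -0.0012  0.0001]
```

View pics/l.png

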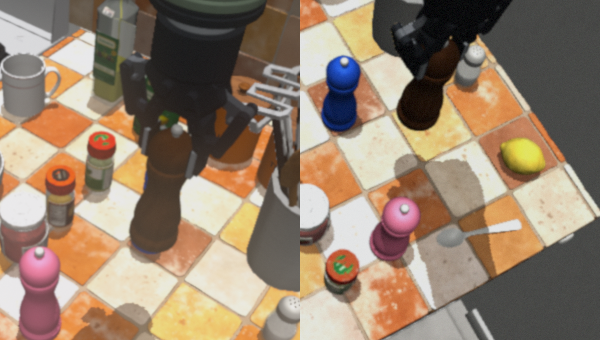

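The mill hangs from the jaws, its foot off the table. I'll measure tilt and foot height in the hand.

```bash
cat >> h.py <<'E'
def millfit(s,c,zlo,zhi,rad=.05):
    # held mill: points in a cylinder round c; circle centre per height slice
    P=cloud(s,np.ones((480,640),bool))
    P=P[(np.hypot(P[:,0]-c[0],P[:,1]-c[1])<rad)&(P[:,2]>zlo)&(P[:,2]<zhi)]
    print('zmin',np.percentile(P[:,2],1).round(4),len(P))
    for z in np.arange(zlo,zhi,.015):
        r=P[(P[:,2]>=z)&(P[:,2]<z+.015)][:,:2]
        if len(r)<40: continue
        x=np.linalg.lstsq(np.c_[2*r,np.ones(len(r))],(r**2).sum(1),rcond=None)[0]
        print(round(z+.0075,3),x[:2].round(4),'R',np.sqrt(x[2]+x[:2]@x[:2]).round(4),len(r))
E
python3 - <<'E'
from h import *
for n in ('side','top'): print(n); millfit(snap(n),(.491,-.173),.12,.27)
E
```

```text
side
zmin 0.1675 2840
0.173 [ 0.4894 -0.1731] R 0.0268 486
0.188 [ 0.49  -0.173] R 0.0249 337
0.203 [ 0.4898 -0.1731] R 0.0255 443
0.218 [ 0.4899 -0.1732] R 0.0229 535
0.233 [ 0.4897 -0.1733] R 0.0193 465
0.248 [ 0.4899 -0.1734] R 0.0176 315
0.263 [ 0.4887 -0.174 ] R 0.0183 258
top
zmin 0.1669 1842
0.173 [ 0.4903 -0.1724] R 0.0275 364
0.188 [ 0.4908 -0.1731] R 0.026 182
0.203 [ 0.4907 -0.1731] R 0.0263 297
0.218 [ 0.4903 -0.173 ] R 0.0234 370
0.233 [ 0.4899 -0.1726] R 0.0199 319
0.248 [ 0.4897 -0.1725] R 0.0178 192
0.263 [ 0.4875 -0.1707] R 0.0171 115
```

Emit:
carry_out(slide=[[0, 0.01, 0], [0, 0.03, 0], [-0.001, 0.055, 0], [-0.002, 0.085, 0], [-0.002, 0.115, 0], [-0.003, 0.145, 0], [-0.004, 0.175, 0], [-0.004, 0.205, 0], [-0.005, 0.235, 0], [-0.006, 0.265, 0], [-0.007, 0.29, 0], [-0.007, 0.315, 0], [-0.007, 0.335, 0], [-0.007, 0.345, 0], [-0.007, 0.3475, 0], [-0.007, 0.3475, 0], [-0.007, 0.3475, 0]], turn=[[0, 0, 0], [0, 0, 0], [0, 0, 0], [0, 0, 0], [0, 0, 0], [0, 0, 0], [0, 0, 0], [0, 0, 0], [0, 0, 0], [0, 0, 0], [0, 0, 0], [0, 0, 0], [0, 0, 0], [0, 0, 0], [0, 0, 0], [0, 0, 0], [0, 0, 0]], fingers=[0.2, 0.2, 0.2, 0.2, 0.2, 0.2, 0.2, 0.2, 0.2, 0.2, 0.2, 0.2, 0.2, 0.2, 0.2, 0.2, 0.2])

```text
t: 9.15
tool_pos: [0.4983, 0.1737, 0.3004]
orientation: [0.001, 3.142, -0.0]
force: [-0.2, -0.0, -1.8]
width: 0.0463
```

```bash
python3 - <<'E'
from h import *
for n in ('side','top'): print(n); millfit(snap(n,n+'3.png'),(.4975,.1745),.12,.25)
plan([(.4975,.1745,.214)])
E
```

```text
side
zmin 0.1671 1895
0.173 [0.4972 0.1727] R 0.0274 362
0.188 [0.4975 0.1729] R 0.0252 295
0.203 [0.4976 0.1729] R 0.0261 341
0.218 [0.4976 0.1729] R 0.0234 385
0.233 [0.4976 0.1727] R 0.02 330
0.248 [0.4977 0.173 ] R 0.0181 179
topTraceback (most recent call last):
  File "<stdin>", line 2, in <module>
  File "h.py", line 29, in millfit
    print('zmin',np.percentile(P[:,2],1).round(4),len(P))
                 ~~~~~~~~~~~~~^^^^^^^^^^
    return _quantile_unchecked(
        a, q, axis, out, overwrite_input, method, keepdims, weights)
    return _ureduce(a,
                    func=_quantile_ureduce_func,
    ...<5 lines>...
                    overwrite_input=overwrite_input,
                    method=method)
    r = func(a, **kwargs)
    result = _quantile(arr,
                       quantiles=q,
    ...<2 lines>...
                       out=out,
                       weights=wgt)
    slices_having_nans = np.isnan(arr[-1, ...])
                                  ~~~^^^^^^^^^
IndexError: index -1 is out of bounds for axis 0 with size 0
```

View pics/side3.png

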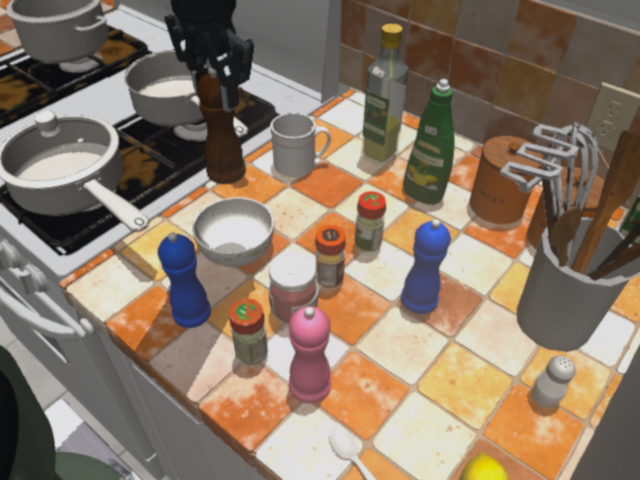

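The mill is upright over the bowl, with its foot at about (225,180) in the side view. The jars and bowl stand where they were. Lower.

Emit:
carry_out(slide=[[0, 0.001, 0.01], [0, 0.001, 0.025], [0, 0.001, 0.04], [0, 0.001, 0.055], [0, 0.001, 0.068], [0, 0.001, 0.078], [0, 0.001, 0.084], [0, 0.001, 0.086], [0, 0.001, 0.086], [0, 0.001, 0.086], [0, 0.001, 0.086], [0, 0.001, 0.086], [0, 0.001, 0.086], [0, 0.001, 0.086]], turn=[[0, 0, 0], [0, 0, 0], [0, 0, 0], [0, 0, 0], [0, 0, 0], [0, 0, 0], [0, 0, 0], [0, 0, 0], [0, 0, 0], [0, 0, 0], [0, 0, 0], [0, 0, 0], [0, 0, 0], [0, 0, 0]], fingers=[0.2, 0.2, 0.2, 0.2, 0.2, 0.2, 0.2, 0.2, 0.2, 0.2, 0.2, 0.2, 0.2, 0.2])

```text
t: 11.0
tool_pos: [0.4982, 0.1754, 0.2143]
orientation: [-0.0, 3.142, 0.0]
force: [0.6, 0.3, -2.7]
width: 0.0459
```

```bash
python3 - <<'E'
from h import *
s=snap('side','side4.png'); millfit(s,(.4975,.1745),.07,.17,.045)
P=cloud(s,np.ones((480,640),bool)); d=np.hypot(P[:,0]-.4975,P[:,1]-.1745)
r=P[(d>.05)&(d<.08)&(P[:,2]>.05)&(P[:,2]<.066)][:,:2]
x=np.linalg.lstsq(np.c_[2*r,np.ones(len(r))],(r**2).sum(1),rcond=None)[0]; print('bowl',x[:2],np.sqrt(x[2]+x[:2]@x[:2]))
st=status.read_state(); print(st['tool_pos'],st['joint_vel'].round(4),st['force'],st['width'])
cv2.imwrite('pics/f.png',cv2.resize(s['image'][60:360,120:440],(640,600)))
E
```

```text
zmin 0.0813 1603
0.078 [0.4988 0.1756] R 0.0283 70
0.092 [0.4981 0.175 ] R 0.0266 343
0.108 [0.4983 0.1751] R 0.0259 214
0.122 [0.4982 0.1749] R 0.0252 310
0.138 [0.4981 0.1748] R 0.0221 299
0.153 [0.498  0.1752] R 0.0193 246
0.168 [0.4973 0.1739] R 0.0179 121
bowl [0.49803134 0.17417008] 0.06344536723065727
[0.49814128 0.17540787 0.21428158] [-0.0002  0.0006 -0.0012 -0.0012 -0.0016  0.0003  0.0026] [-0.15692075 -0.06633291 -1.41467429] 0.04595554685511531
```

View pics/f.png

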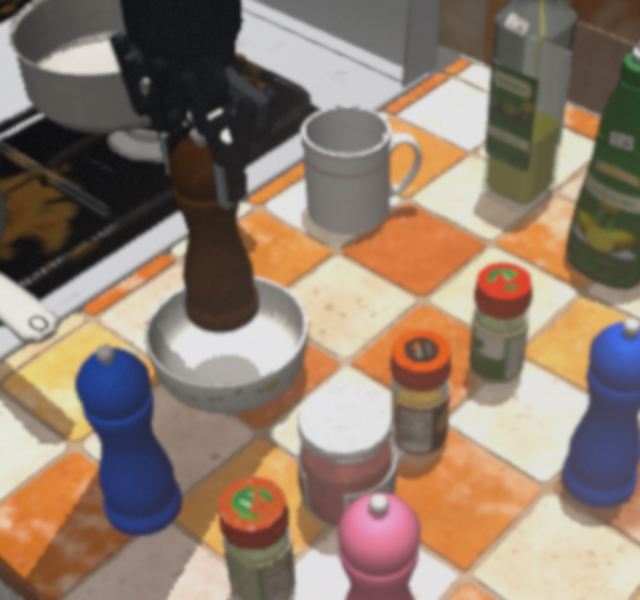

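The mill stands upright, centred over the bowl with its foot at about (222,325) in the crop, above the mouth and clear of it. Nothing else has moved.

```bash
python3 -c "
from h import *
print(sign_off())"
```

```text
the job is handed in; nothing more can be done
None
```

I gripped the brown mill by its head with 60 N, lifted it over the jar row and lowered it over the bowl. I then handed the job in at about 11 s, with the arm still holding the mill there. During the crossing the foot was at about 0.16 m, well above the jar caps.

| Last check (side camera) | Result |
|---|---|
| Mill axis to bowl centre | about 1 mm |
| Foot height above rim | about 2 cm (foot near z = 0.079 m) |
| Tilt | none visible; the axis holds within about 1 mm from foot to neck |
| Arm | essentially still |
| Bowl | measured within about 1 mm of where it started |
| Jars | look unmoved in the picture; not re-measured |

- **Top camera:** the arm blocked its view over the bowl, so these last checks rest on the side camera alone.
- **Grip:** the gripper read 46 mm on a head listed as 50 mm, and closing it pressed the mill down with about 12 N. I saw no slip afterwards.
- **Verdict:** the hand-in reported none.

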